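Clear the chips off the base plate and set up the manipulator stand

TASK

Holding the orange-handled scraper block, wipe all five blue ceramic chips off the white base plate into the metal tray along its open edge, pushing them with the scraper only. Then set the scraper back on its black rubber mat, standing on its blade and lengthwise along the mat. Finally set the burgundy stand upright on the plate, squarely inside the black rectangle with its long side along the rectangle's long side, and leave the black caps and the vial rack where they are.

Things in the scene. Friction and masses are not known exactly. Their poses are not given: they have to be found in the camera images.
- plate: Fixed base plate, black with white top, 170 mm (its x) by 180 mm (its y), top 35 mm above the table. Origin: centre of its underside on the table, z up. A black lip, 6 mm above the top, runs along each x edge (|x| 81 to 85 mm); the +y and -y edges have no lip. Wipe chips towards its -y: they fall over that edge into the tray.
- tray (a point): Centre of the catch tray's inner floor, 4 mm above the table; axes as the plate's. Open-topped fixed aluminium tray joined to the plate's -y edge, inside 164 mm (x) by 72 mm (y, plate y -90 to -162 mm), wall tops 28 mm above the table; the plate itself is its fourth wall.
- mark (a point): Centre of the black rectangle outline painted on the plate's top, at the top's centre and height; axes as the plate's. Outside size 96 mm along x, 84 mm along y, lines 3 mm wide.
- chip0: One of five loose chips of broken blue ceramic tile, irregular, about 22 x 18 mm and 8 mm thick, 12 g, lying flat on the white plate at the start. Origin: centre of its underside.
- chip1: One of five loose chips of broken blue ceramic tile, irregular, about 22 x 18 mm and 8 mm thick, 12 g, lying flat on the white plate at the start. Origin: centre of its underside.
- chip2: One of five loose chips of broken blue ceramic tile, irregular, about 22 x 18 mm and 8 mm thick, 12 g, lying flat on the white plate at the start. Origin: centre of its underside.
- chip3: One of five loose chips of broken blue ceramic tile, irregular, about 22 x 18 mm and 8 mm thick, 12 g, lying flat on the white plate at the start. Origin: centre of its underside.
- chip4: One of five loose chips of broken blue ceramic tile, irregular, about 22 x 18 mm and 8 mm thick, 12 g, lying flat on the white plate at the start. Origin: centre of its underside.
- scraper: Loose scraper block, 0.18 to 0.35 kg, standing on its blade on the mat. Aluminium blade with black foot, 100 mm long (its x), 20 mm thick (its y; lowest 6 mm: 14 mm), up to 30 mm height; above it an orange handle, 60 mm (x) by 24 mm (y), up to 71 mm. Grasp the handle across y, TCP 53 mm above the underside. Same either way round. Origin: centre of underside, z up.
- mat: Fixed black rubber mat on the table, 150 mm (its x) by 70 mm (its y), 4 mm thick, the scraper's place. Origin: centre of its underside. It may be on the left or the right of the plate.
- stand: Loose upright stand, 0.2 to 0.42 kg, on the table on the other side of the plate from the mat. Burgundy foot 56 mm (its x) by 44 mm (its y), 30 mm high; centred on it a cream square post 24 x 24 mm up to 74 mm, then a black round cap, 22 mm diameter, up to 80 mm. Grasp the post across two sides, TCP 57 mm above the underside. Origin: centre of underside, z up.
- cap_a: Bystander: loose black cap, 52 mm diameter, 36 mm high. Origin: centre of its underside.
- cap_b: Bystander: loose black cap, 44 mm diameter, 30 mm high. Origin: centre of its underside.
- rack: Bystander: grey vial rack, 50 mm (x) by 110 mm (y), 52 mm high with its white vials. Origin: centre of its underside.

How it is judged:
On the way, in this order (a step that is already met when the one before it is completed fails the run):
1. all five chips lie in the tray (x of chip0 in the frame of plate between -0.085 and 0.085 m and y of chip0 in the frame of plate between -0.166 and -0.086 m and z of chip0 in the frame of plate between -0.002 and 0.03 m and x of chip1 in the frame of plate between -0.085 and 0.085 m and y of chip1 in the frame of plate between -0.166 and -0.086 m and z of chip1 in the frame of plate between -0.002 and 0.03 m and x of chip2 in the frame of plate between -0.085 and 0.085 m and y of chip2 in the frame of plate between -0.166 and -0.086 m and z of chip2 in the frame of plate between -0.002 and 0.03 m and x of chip3 in the frame of plate between -0.085 and 0.085 m and y of chip3 in the frame of plate between -0.166 and -0.086 m and z of chip3 in the frame of plate between -0.002 and 0.03 m and x of chip4 in the frame of plate between -0.085 and 0.085 m and y of chip4 in the frame of plate between -0.166 and -0.086 m and z of chip4 in the frame of plate between -0.002 and 0.03 m), for 0.2 s.
2. the scraper stands released on its mat (x of scraper in the frame of mat between -0.03 and 0.03 m and y of scraper in the frame of mat between -0.03 and 0.03 m and z of scraper in the frame of mat between 0 and 0.009 m and angle between scraper's own z axis and vertical below 0.12 rad and angle between the x axis of scraper and the x axis of mat, either way round below 0.4 rad and contact force between scraper and the fingers below 0.1 N and linear speed of scraper below 0.03 m/s), for 0.2 s.
3. the stand stands released inside the rectangle (x of stand in the frame of plate between -0.02 and 0.02 m and y of stand in the frame of plate between -0.02 and 0.02 m and z of stand in the frame of plate between 0.031 and 0.039 m and angle between stand's own z axis and vertical below 0.1 rad and angle between the x axis of stand and the x axis of plate, either way round below 0.35 rad and contact force between stand and the fingers below 0.1 N and linear speed of stand below 0.03 m/s), for 0.2 s.
At the end, for the whole second after the job is handed in: At rest, released: all chips in the tray; scraper upright on its mat, centre within 30 mm of the mat's along each mat axis, lengthwise to 0.4 rad; stand upright on the plate, centre within 20 mm of the rectangle's along each plate axis, its x along the plate's x (either way) to 0.35 rad (all of step 1 and all of step 2 and all of step 3 and linear speed of each of chip0, chip1, chip2, chip3, chip4 below 0.03 m/s); the robot touches nothing.
It fails at once if a chip is touched by the robot or the stand instead of the scraper (contact force between any of chip0, chip1, chip2, chip3, chip4 and the fingers above 0.3 N or contact force between any of chip0, chip1, chip2, chip3, chip4 and the arm above 0.3 N or contact force between any of chip0, chip1, chip2, chip3, chip4 and stand above 0.3 N).
It fails at once if a bystander (black cap or vial rack) is moved by more than 20 mm (distance of any of cap_a, cap_b, rack from where it was at the start of the episode above 0.02 m).
It also fails if it takes over 72 s, if anything falls off the work surface, if the arm or the gripper's body presses on something with over 40 N, if the wrist force passes 120 N, or if a joint passes its speed limit or range.

ROBOT

A 6-joint arm with a two-finger parallel gripper is mounted at the origin on the work surface. World frame = base frame: x ahead of the robot, y to its left, z up, the work surface at z = 0. Lengths are in m, angles in rad, forces in N, time in s.
With the tool pointing down it reaches from about 0.35 to 0.975 m from the base axis. Payload 4.9 kg.
Tool frame: the origin (TCP) lies between the finger pads, 19 mm behind the fingertips; this is the grasp point; z points along the fingers, y is the line along which they close (so a half turn about z gives the same grasp; the last joint's range is limited). The gripper opens to 85 mm and grips with 20 to 120 N. Pads are 22 mm wide; open, the fingers measure 114 mm over their backs; the gripper's body (76 mm by 85 mm) begins 54 mm behind the grasp point. The pads swing forward as they close: fully open they stand 13 mm farther back than shut.
Start: joints at [1.064, 0.053, 1.613, -0, 1.476, -0.119], TCP at [0.236, 0.579, 0.25] pointing down, gripper open.
Joint ranges: [-3.01, 3.01], [-1.01, 2.22], [0.06, 2.58], [-1.02, 4.17], [0.09, 2.62], [-3.14, 3.14]. Speed limits (rad/s): [2.57, 2.57, 3.14, 3.14, 3.14, 3.14].

INTERFACE

Orientations are given as a unit quaternion [w, x, y, z].
In Python, from plant import manip, camrig gives the robot as it stands (manip), with the cameras (camrig).
- The arm moves only by the shell command python3 shift.py 'ROWS'. ROWS is a JSON list that holds a single list of rows (three levels of brackets), with 1 to 5 rows, each of 7 numbers: the opening from 0.0 (shut) to 1.0 (fully open), then dx, dy, dz in shares of the most that a row can go, 1 being 62.5 mm, then a rotation vector rx, ry, rz in fractions of the full range, 1 being pi rad; each row shifts and turns the commanded pose from where the row before left it, along the tool's axes as they then stand; what a row does not reach is not made up. A row lasts 1/8 s, in which the tool goes at most 0.0625 m and 0.188 rad, less where a joint would pass 70% of its speed; a pose out of reach is approached as far as the arm can. The fingers move at their own pace and stop on an object; the grip force is fixed at half the most. Time passes only in rows, so rows that do not move let the fingers close. It prints the time, the measured TCP pose, the force, the opening and the grip force at its end. No shift or turn number may pass 1 either way. Input that does not fit is refused with a message, and nothing moves.
- manip.state(): the state, without advancing time (a new reading comes with each control period).
- camrig.grab_frame(name): name is "scene" or "top" or "wrist"; returns the picture (480x640x3 uint8, red, green, blue); there is no depth.
- camrig.camera_params(name): a dict with "intrinsics" (3x3 intrinsics, pixels), "xyz" and "orientation" of the camera in the world. Camera axes: x right, y down, z forward; pixel columns grow to the right and rows downward; lengths in m; the calibration is good to about 2 mm. The wrist camera is an equidistant fisheye: a pixel r from the principal point sees the ray r / f radians off the axis. A picture is of the moment at which its call begins: read the wrist's pose just before it. camera_params takes no time and is no camera call; for the wrist camera it gives the pose at the moment of the call.
- manip.job_done(): hands the job in; it is judged then, once.
The state is a dict: "time": time; "joint_pos": joint angles; "joint_vel": joint speeds; "joint_efforts": joint torques, N m; "tool_pos": TCP position; "tool_rot": TCP orientation; "contact_force": force on the tool from outside, world axes, zero at the start; "ft_torque": the same for the moment, N m; "gripper_width": opening from 0.0 (shut) to 1.0 (fully open); "grasp_force": force on a finger pad.
Only numpy, scipy, OpenCV 4.12 (cv2) and the standard library are available. Lean on these libraries where they do the work, as an engineer would, in place of code of your own. Each camera call takes 0.05 s, during which the arm holds its last target. There are 200 camera calls.

## Working session

There is one attempt and no reset: what is moved stays moved. The work goes in short steps, Python scripts to look and compute and a shell command to move; the robot and the scene stay as the last step left them, time stands still between calls to the robot, and variables do not carry over. Pictures are saved under pics/ and viewed, at most 10 in all, crops included, and the job is handed in when it is done.

```bash
ls; mkdir -p pics; python3 - <<'E'
from plant import manip, camrig
import cv2
print(manip.state())
for n in("scene","top"):
    p=camrig.camera_params(n);print(n,p)
    cv2.imwrite(f"pics/{n}0.png",camrig.grab_frame(n)[:,:,::-1])
E
```

```text
pics
plant.py
shift.py
{'time': 0.0, 'joint_pos': array([ 1.06397913e+00,  5.33609108e-02,  1.61429755e+00,  2.48648707e-06,
        1.47595739e+00, -1.19018432e-01]), 'joint_vel': array([ 0.00086256,  0.00087411,  0.00115589,  0.00054623, -0.00109368,
       -0.00080114]), 'joint_efforts': array([-7.83140313e-04, -3.93672788e+01, -3.70178854e+01, -1.84698906e-04,
        6.74491923e-03, -2.90271794e-05]), 'tool_pos': array([0.23607324, 0.57807943, 0.24875832]), 'tool_rot': array([-3.12585149e-04,  1.92686679e-01,  9.81259813e-01, -9.62097443e-04]), 'contact_force': array([-0.80729287,  0.06587213,  0.20158954]), 'ft_torque': array([-0.02349312,  0.03034429,  0.03592228]), 'grasp_force': 0.0, 'gripper_width': 0.9986886259754642}
scene {'intrinsics': array([[462.03943938,   0.        , 329.31865681],
       [  0.        , 462.03943938, 242.36965466],
       [  0.        ,   0.        ,   1.        ]]), 'xyz': array([0.99223636, 0.47143543, 0.65311737]), 'orientation': array([-0.12705004,  0.28491426,  0.88084275, -0.35608734])}
top {'intrinsics': array([[482.75477928,   0.        , 323.1016347 ],
       [  0.        , 482.75477928, 244.11885059],
       [  0.        ,   0.        ,   1.        ]]), 'xyz': array([0.4394108 , 0.00738426, 1.20550666]), 'orientation': array([ 0.05330459, -0.70367575,  0.70567003, -0.0634734 ])}
```

View pics/top0.png

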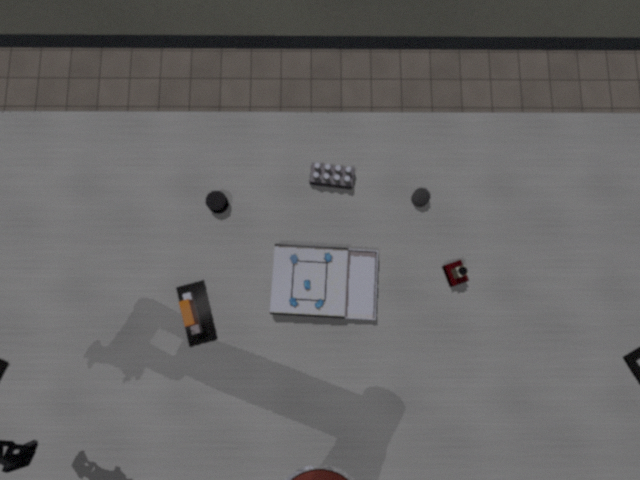

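View pics/scene0.png

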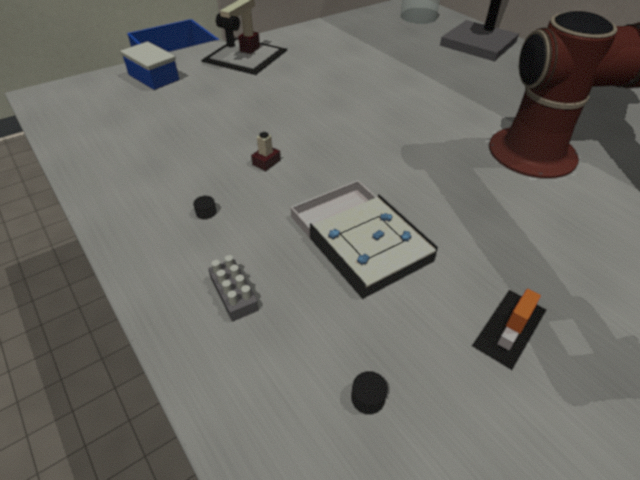

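The top view shows the plate at about (310,281) with the tray to its right, so plate -y is roughly world -y. The mat is at (196,313), the orange handle at (187,312) and the stand at (456,272). The caps are at (217,202) and (421,197), and the rack is at (332,175). The scene view agrees; the look-alikes at its top left are out of the way.

```bash
cat > h.py <<'E'
import numpy as np, cv2
from plant import manip, camrig
from scipy.spatial.transform import Rotation as R
def rot(q): return R.from_quat(np.roll(q,-1)).as_matrix()
def rays(n,uv,p=None):
    p=p or camrig.camera_params(n); K=p["intrinsics"]; uv=np.atleast_2d(np.float64(uv))
    x=(uv-K[:2,2])/[K[0,0],K[1,1]]
    if n=="wrist":
        r=np.linalg.norm(x,axis=1,keepdims=True)+1e-12; d=np.hstack([np.sin(r)*x/r,np.cos(r)])
    else: d=np.hstack([x,np.ones((len(x),1))])
    return np.array(p["xyz"]),(d@rot(p["orientation"]).T)
def plane(n,uv,z,p=None):
    o,d=rays(n,uv,p); return o+d*((z-o[2])/d[:,2:])
def cross(n1,a,n2,b,p1=None,p2=None):
    o1,d1=rays(n1,a,p1);o2,d2=rays(n2,b,p2);d1=d1[0]/np.linalg.norm(d1);d2=d2[0]/np.linalg.norm(d2)
    s=np.linalg.lstsq(np.c_[d1,-d2],o2-o1,rcond=None)[0]
    A,B=o1+s[0]*d1,o2+s[1]*d2
    return (A+B)/2,np.linalg.norm(A-B)
def project(n,X,p=None):
    p=p or camrig.camera_params(n); c=(np.atleast_2d(X)-p["xyz"])@rot(p["orientation"]); K=p["intrinsics"]
    return c[:,:2]/c[:,2:]*[K[0,0],K[1,1]]+K[:2,2]
def blobs(m,box,amin=15):
    x0,y0,x1,y1=box; z=np.zeros(m.shape,np.uint8); z[y0:y1,x0:x1]=m[y0:y1,x0:x1]
    cs=cv2.findContours(z,cv2.RETR_EXTERNAL,cv2.CHAIN_APPROX_NONE)[0]
    return sorted([c for c in cs if cv2.contourArea(c)>=amin],key=cv2.contourArea,reverse=True)
def masks(im):
    h=cv2.cvtColor(im,cv2.COLOR_RGB2HSV).astype(int); H,S,V=h[...,0],h[...,1],h[...,2]
    return dict(orange=(H>5)&(H<20)&(S>150)&(V>90),blue=(H>90)&(H<115)&(S>80),red=((H>170)|(H<6))&(S>110)&(V>25),
      dark=V<50,cream=(H>8)&(H<32)&(S>35)&(V>90)&(S<150))
def cen(c):
    m=cv2.moments(c); return np.array([m["m10"]/m["m00"],m["m01"]/m["m00"]])
def toolvec(d): return rot(manip.state()["tool_rot"]).T@np.array(d)
E
python3 - <<'E'
from h import *
np.set_printoptions(precision=4,suppress=True)
T=cv2.imread("pics/top0.png")[:,:,::-1].copy();S=cv2.imread("pics/scene0.png")[:,:,::-1].copy()
mt,ms=masks(T),masks(S)
bx={"top":dict(mat=(165,270,225,355),plate=(262,235,390,330),stand=(435,255,475,295)),"scene":dict(mat=(465,280,560,375),plate=(285,180,445,300),stand=(240,125,290,175))}
for n,m in(("top",mt),("scene",ms)):
    b=bx[n]
    for k,w,z in(("orange","mat",.075),("dark","mat",.004),("blue","plate",.039),("red","stand",.03),("cream","stand",.074)):
        for c in blobs(m[k],b[w],8)[:6]:
            r=cv2.minAreaRect(c); pts=plane(n,cv2.boxPoints(r),z)
            print(n,k,cv2.contourArea(c),cen(c).round(1),plane(n,cen(c),z)[0],"edges",np.linalg.norm(pts[1]-pts[0]).round(4),np.linalg.norm(pts[2]-pts[1]).round(4),"dirs",np.degrees(np.arctan2(*(pts[1]-pts[0])[1::-1])).round(1))
# plate corner via white
for n,im in(("top",T),("scene",S)):
    x0,y0,x1,y1=bx[n]["plate"];g=cv2.resize(im[y0:y1,x0:x1],None,fx=5 if n=="top" else 4,fy=5 if n=="top" else 4,interpolation=cv2.INTER_CUBIC)
    cv2.imwrite(f"pics/pl_{n}.png",g[:,:,::-1])
a=cv2.imread("pics/pl_top.png");print(a.shape)
E
```

```text
top orange 156.5 [186.5 311.9] [0.4698 0.3071 0.075 ] edges 0.0222 0.0585 dirs -76.0
top dark 501.0 [202.9 330.6] [0.4263 0.284  0.004 ] edges 0.0687 0.0722 dirs -76.1
top dark 256.5 [193.  289.6] [0.5263 0.3121 0.004 ] edges 0.0664 0.0424 dirs -75.9
top blue 33.5 [318.8 303.4] [0.4897 0.0011 0.039 ] edges 0.0186 0.0136 dirs -45.3
top blue 33.0 [293.  301.4] [0.4947 0.0631 0.039 ] edges 0.0144 0.0167 dirs -90.2
top blue 30.0 [327.6 257.2] [ 0.6018 -0.0206  0.039 ] edges 0.0122 0.0172 dirs -90.1
top blue 28.5 [306.9 284.2] [0.5359 0.0297 0.039 ] edges 0.0118 0.0194 dirs -78.8
top blue 23.5 [293.8 258.7] [0.5981 0.0616 0.039 ] edges 0.0122 0.0147 dirs -90.1
top red 188.0 [453.9 273.4] [ 0.5622 -0.3305  0.03  ] edges 0.0456 0.052 dirs -69.4
scene orange 628.5 [523.1 310.1] [0.4883 0.3134 0.075 ] edges 0.0899 0.0254 dirs -162.5
scene dark 1865.5 [505.8 332. ] [0.4875 0.3054 0.004 ] edges 0.1528 0.0744 dirs -162.7
scene blue 48.0 [362.8 258.7] [0.6003 0.0621 0.039 ] edges 0.0204 0.0153 dirs -148.7
scene blue 41.5 [333.6 233.3] [ 0.6043 -0.0204  0.039 ] edges 0.021 0.0158 dirs -145.5
scene blue 39.0 [405.5 235.8] [0.4967 0.0633 0.039 ] edges 0.0195 0.0156 dirs -165.1
scene blue 35.0 [377.9 234.4] [0.5373 0.0303 0.039 ] edges 0.0207 0.0124 dirs -170.9
scene blue 34.5 [385.6 216.6] [0.492  0.0009 0.039 ] edges 0.018 0.0147 dirs 145.0
scene red 94.0 [263.7 156.6] [ 0.5796 -0.3219  0.03  ] edges 0.0576 0.0505 dirs 161.9
scene cream 115.5 [261.8 144.8] [ 0.5896 -0.3064  0.074 ] edges 0.0748 0.0306 dirs -128.9
(475, 640, 3)
```

View pics/pl_top.png

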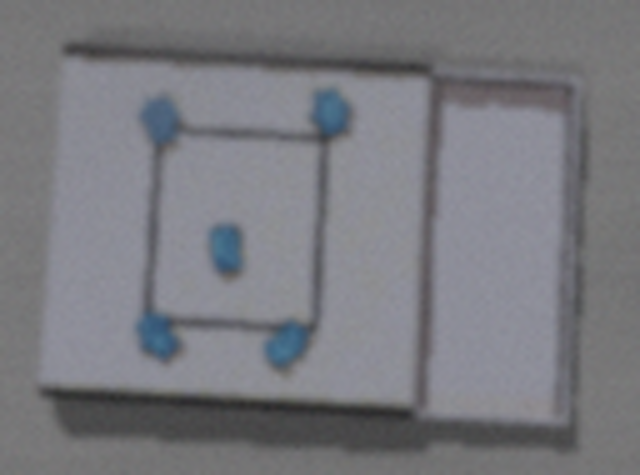

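The close-up shows the rectangle's corners at crop (157,130), (325,135), (150,320) and (315,326), and five chips spread over about ±55 mm in plate x. Each chip is no wider than the blade can cover in two lanes.

```bash
cat >> h.py <<'E'
def go(xy,z,yaw_y):
    "print turn about tool z (bring tool y to heading yaw_y deg, mod 180), then shift in the turned tool axes"
    s=manip.state(); M=rot(s["tool_rot"]); cur=np.degrees(np.arctan2(M[1,1],M[0,1]))
    dy=(yaw_y-cur+90)%180-90; a=np.radians(yaw_y if abs((cur+dy-yaw_y+180)%360-180)<1 else yaw_y+180)
    Y=np.array([np.cos(a),np.sin(a),0]); X=np.cross(Y,[0,0,-1]); d=np.array([*xy,z])-s["tool_pos"]
    print("t %.2f yaw_y %.1f rz %.3f | dx %.4f dy %.4f dz %.4f | tilt %.4f"%(s["time"],cur,-np.radians(dy),d@X,d@Y,-d[2],np.hypot(M[0,2],M[1,2])))
E
python3 - <<'E'
from h import *
np.set_printoptions(precision=4,suppress=True)
c=np.array([[157,130],[325,135],[150,320],[315,326]])/5+[262,235]
P=plane("top",c,.035);print(P,P.mean(0));e=P[0]-P[2]+P[1]-P[3];print("x yaw",np.degrees(np.arctan2(e[1],e[0])),np.linalg.norm(P[0]-P[2]),np.linalg.norm(P[0]-P[1]))
e=P[0]-P[1]+P[2]-P[3];print("y yaw",np.degrees(np.arctan2(e[1],e[0])))
w=np.array([[65,58],[430,72],[42,388],[415,410]])/5+[262,235]
Q=plane("top",w,.035);print(Q,Q.mean(0))
go((.4698,.3071),.25,104)
E
```

```text
[[ 0.593   0.0628  0.035 ]
 [ 0.5904 -0.0193  0.035 ]
 [ 0.5007  0.0656  0.035 ]
 [ 0.4976 -0.0139  0.035 ]] [0.5454 0.0238 0.035 ]
x yaw -2.5131959944975137 0.09236248892806183 0.0820987366142828
y yaw 87.9521059413436
[[ 0.6287  0.1081  0.035 ]
 [ 0.6215 -0.071   0.035 ]
 [ 0.4684  0.1172  0.035 ]
 [ 0.4573 -0.0617  0.035 ]] [0.544  0.0231 0.035 ]
t 0.10 yaw_y 67.8 rz -0.632 | dx -0.1612 dy -0.3195 dz -0.0011 | tilt 0.0019
```

Careful with the scale: shifts go in shares of 62.5 mm and turns go in shares of pi rad. That gives: -0.158 rad / 3.1416 = -0.0503.

```bash
python3 shift.py '[[[1,0,0,0,0,0,-0.0503],[1,0,0,0,0,0,-0.0503],[1,0,0,0,0,0,-0.0503],[1,0,0,0,0,0,-0.0503]]]'; python3 shift.py '[[[1,-0.432,-0.848,0,0,0,0],[1,-0.432,-0.848,0,0,0,0],[1,-0.432,-0.848,0,0,0,0],[1,-0.432,-0.848,0,0,0,0],[1,-0.432,-0.848,0,0,0,0]]]';python3 shift.py '[[[1,-0.416,-0.864,0,0,0,0],[1,0,0,0,0,0,0],[1,0,0,0,0,0,0]]]'
python3 - <<'E'
from h import *
go((.4698,.3071),.25,104)
p=camrig.camera_params("wrist");print(p)
im=camrig.grab_frame("wrist");cv2.imwrite("pics/w1.png",im[:,:,::-1])
E
```

```text
time: 0.6
tool_pos: [0.2362, 0.5783, 0.2493]
tool_rot: [-0.0, -0.124, 0.992, -0.0]
contact_force: [-0.5, -0.4, 0.5]
gripper_width: 0.997
grasp_force: 0.0
time: 1.23
tool_pos: [0.4322, 0.3523, 0.2495]
tool_rot: [-0.0, -0.122, 0.993, -0.0]
contact_force: [0.4, 0.2, -0.4]
gripper_width: 0.996
grasp_force: 0.0
time: 1.6
tool_pos: [0.4694, 0.308, 0.2495]
tool_rot: [-0.001, -0.122, 0.993, 0.0]
contact_force: [-0.7, 0.2, -0.4]
gripper_width: 1.005
grasp_force: 0.0
t 1.60 yaw_y 104.0 rz -0.001 | dx -0.0002 dy -0.0010 dz -0.0005 | tilt 0.0011
{'intrinsics': array([[371.64829954,   0.        , 318.95664967],
       [  0.        , 371.64829954, 240.06857416],
       [  0.        ,   0.        ,   1.        ]]), 'xyz': array([0.3921226 , 0.28857457, 0.3739132 ]), 'orientation': array([0.09584799, 0.60877223, 0.7777786 , 0.12357178])}
```

View pics/w1.png

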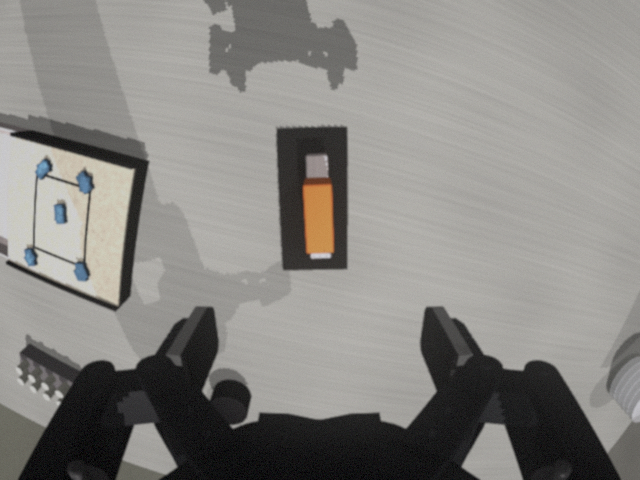

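The wrist view shows the handle between the fingers' line, with its orange top at (318,216), and the mat spanning (278–347, 127–270).

```bash
python3 - <<'E'
from h import *
np.set_printoptions(precision=4,suppress=True)
p=camrig.camera_params("wrist")
im=cv2.imread("pics/w1.png")[:,:,::-1].copy();m=masks(im)
T=cv2.imread("pics/top0.png")[:,:,::-1].copy();S=cv2.imread("pics/scene0.png")[:,:,::-1].copy()
o=blobs(m["orange"],(260,110,370,290))[0];bo=cv2.boxPoints(cv2.minAreaRect(o))
h=cv2.cvtColor(im,cv2.COLOR_RGB2HSV);print("orange V",[h[y,318] .tolist() for y in(182,186,195,225,250)])
P=plane("wrist",bo,.075,p);print(P,P.mean(0))
mk=(m["dark"]|m["orange"]|(h[...,2]<60)); mk=cv2.morphologyEx(mk.astype(np.uint8),cv2.MORPH_CLOSE,np.ones((15,15)))>0
c=blobs(mk,(260,110,370,290))[0]; q=cv2.approxPolyDP(c,8,True)[:,0];print(q)
Q=plane("wrist",cv2.boxPoints(cv2.minAreaRect(c)) if len(q)!=4 else q,.004,p);print(Q,Q.mean(0))
to=cen(blobs(masks(T)["orange"],(165,270,225,355))[0])
print("X wrist-top",cross("wrist",cen(o),"top",to,p),"wrist-scene",cross("wrist",cen(o),"scene",(523.1,310.1),p))
E
```

```text
orange V [[11, 167, 96], [13, 170, 193], [15, 164, 199], [16, 161, 198], [16, 158, 198]]
[[0.4391 0.2867 0.075 ]
 [0.4326 0.3103 0.075 ]
 [0.4936 0.3279 0.075 ]
 [0.5006 0.3029 0.075 ]] [0.4665 0.307  0.075 ]
[[278 130]
 [284 267]
 [343 267]
 [345 128]]
[[0.4075 0.2519 0.004 ]
 [0.547  0.2894 0.004 ]
 [0.5317 0.351  0.004 ]
 [0.3899 0.3154 0.004 ]] [0.469  0.3019 0.004 ]
X wrist-top (array([0.4689, 0.3088, 0.0638]), np.float64(0.003271932723486402)) wrist-scene (array([0.4702, 0.308 , 0.0542]), np.float64(0.000501593463854637))
```

Scaled: 0.05 m is 0.8, -0.017 rad / 3.1416 = -0.0054.

```bash
python3 shift.py '[[[1,0,0,0.8,0,0,0],[1,0,0,0.8,0,0,0],[1,0,0,0,0,0,-0.0054],[1,0,0,0,0,0,0]]]'
python3 - <<'E'
from h import *
np.set_printoptions(precision=4,suppress=True)
p=camrig.camera_params("wrist");im=camrig.grab_frame("wrist");cv2.imwrite("pics/w2.png",im[:,:,::-1])
import pickle
a=cv2.imread("pics/w1.png")[:,:,::-1].copy()
p1=dict(p,xyz=np.array([0.3921226,0.28857457,0.3739132]),orientation=np.array([0.09584799,0.60877223,0.7777786,0.12357178]))
def end(im,box):
    o=max(blobs(masks(im)["orange"],box),key=cv2.contourArea);b=cv2.boxPoints(cv2.minAreaRect(o));b=b[np.argsort(b[:,1])];return b[2:].mean(0),b
e1,b1=end(a,(260,110,370,290));e2,b2=end(im,(150,50,500,400));print(e1,e2,b2)
print(cross("wrist",e1,"wrist",e2,p1,p))
P=plane("wrist",b2,.075,p);print(P,P.mean(0));
T=cv2.imread("pics/top0.png")[:,:,::-1].copy();b=cv2.boxPoints(cv2.minAreaRect(blobs(masks(T)["orange"],(165,270,225,355))[0]));b=b[np.argsort(b[:,1])][:2].mean(0)
print("top end",b,cross("wrist",e2,"top",b,p))
go((.4685,.307),.057,105)
E
```

```text
time: 2.15
tool_pos: [0.47, 0.3092, 0.1519]
tool_rot: [0.001, -0.131, 0.991, 0.0]
contact_force: [0.0, 0.2, 1.3]
gripper_width: 1.002
grasp_force: 0.0
[318.6679 252.7117] [315.5 305. ] [[294. 198.]
 [337. 198.]
 [337. 305.]
 [294. 305.]]
(array([0.4976, 0.3147, 0.0743]), np.float64(0.00038698486134747197))
[[0.4364 0.286  0.075 ]
 [0.4303 0.3089 0.075 ]
 [0.494  0.3271 0.075 ]
 [0.5008 0.3017 0.075 ]] [0.4654 0.3059 0.075 ]
top end [183.7647 300.0588] (array([0.497 , 0.3143, 0.0757]), np.float64(1.4163155167245065e-06))
t 2.20 yaw_y 105.0 rz 0.001 | dx 0.0028 dy -0.0017 dz 0.0960 | tilt 0.0044
```

View pics/w2.png

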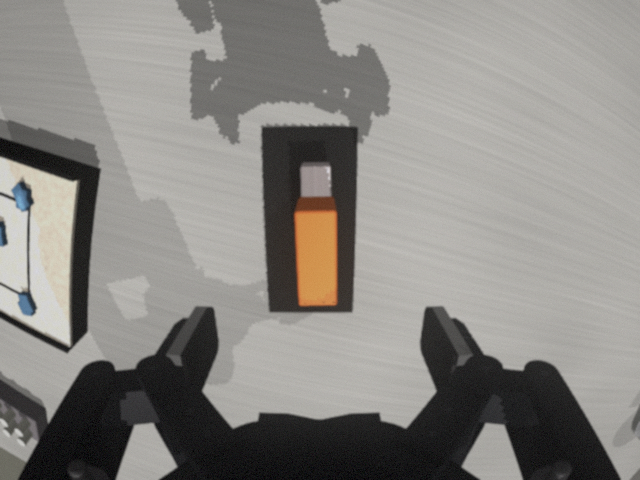

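The triangulated handle top is 74–76 mm, as expected, and the handle lies centred between the fingers. I'll descend and grip.

Scaled: 0.035 m is 0.56, 0.03 m is 0.48.

```bash
python3 shift.py '[[[1,0.048,-0.032,0.48,0,0,0],[1,0,0,0.56,0,0,0],[1,0,0,0.48,0,0,0],[1,0,0,0,0,0,0]]]'; python3 shift.py '[[[0,0,0,0,0,0,0],[0,0,0,0,0,0,0],[0,0,0,0,0,0,0],[0,0,0,0,0,0,0],[0,0,0,0,0,0,0]]]';python3 shift.py '[[[0,0,0,0,0,0,0],[0,0,0,0,0,0,0],[0,0,0,0,0,0,0]]]'
python3 -c "
from h import *
go((.4685,.307),.057,105)"
```

```text
time: 2.7
tool_pos: [0.467, 0.3053, 0.055]
tool_rot: [-0.001, -0.13, 0.991, -0.0]
contact_force: [-1.3, -0.7, -0.4]
gripper_width: 1.0
grasp_force: 0.0
time: 3.32
tool_pos: [0.468, 0.3056, 0.0562]
tool_rot: [0.001, -0.13, 0.991, 0.0]
contact_force: [-1.8, 0.4, 5.8]
gripper_width: 0.273
grasp_force: 58.9
time: 3.7
tool_pos: [0.468, 0.3056, 0.0562]
tool_rot: [0.001, -0.13, 0.991, 0.0]
contact_force: [-0.9, -0.7, 5.6]
gripper_width: 0.278
grasp_force: 58.9
t 3.70 yaw_y 105.0 rz -0.001 | dx -0.0009 dy 0.0012 dz -0.0008 | tilt 0.0015
```

Scaled: -0.04 m is -0.64, -0.03 m is -0.48, 0.15 rad / 3.1416 = 0.0477.

```bash
python3 shift.py '[[[0,0,0,-0.48,0,0,0],[0,0,0,-0.64,0,0,0],[0,0,0,-0.48,0,0,0],[0,0,0,0,0,0,0.0477],[0,0,0,0,0,0,0.05]]]'
python3 -c "
from h import *
go((.5265,.100),.13,87.4)"
```

```text
time: 4.32
tool_pos: [0.4667, 0.305, 0.1543]
tool_rot: [-0.001, 0.025, 1.0, -0.0]
contact_force: [-0.0, 0.4, -2.9]
gripper_width: 0.275
grasp_force: 59.1
t 4.33 yaw_y 87.1 rz -0.006 | dx -0.0690 dy -0.2020 dz 0.0243 | tilt 0.0013
```

Scaled: -0.052 m is -0.832, -0.05 m is -0.8.

```bash
python3 shift.py '[[[0,-0.272,-0.8,0,0,0,0],[0,-0.272,-0.8,0,0,0,0],[0,-0.272,-0.8,0,0,0,0],[0,-0.288,-0.832,0,0,0,0],[0,0,0,0.4,0,0,0]]]'; python3 shift.py '[[[0,0,0,0,0,0,0],[0,0,0,0,0,0,0]]]'
python3 - <<'E'
from h import *
np.set_printoptions(precision=4,suppress=True)
go((.5265,.100),.0885,87.4)
T=camrig.grab_frame("top");S=camrig.grab_frame("scene")
cv2.imwrite("pics/s1.png",S[:,:,::-1])
o=blobs(masks(T)["orange"],(200,200,400,350));print([plane("top",cen(c),.155-.0245)[0] for c in o])
for c in blobs(masks(T)["blue"],(255,235,390,330),6):print(plane("top",cen(c),.039)[0])
E
```

```text
time: 4.95
tool_pos: [0.5291, 0.097, 0.1312]
tool_rot: [0.002, 0.025, 1.0, -0.0]
contact_force: [0.5, 0.0, -2.9]
gripper_width: 0.271
grasp_force: 60.2
time: 5.2
tool_pos: [0.5265, 0.1007, 0.1297]
tool_rot: [-0.001, 0.023, 1.0, -0.0]
contact_force: [-0.1, -0.6, -3.1]
gripper_width: 0.274
grasp_force: 60.0
t 5.20 yaw_y 87.4 rz 0.000 | dx 0.0000 dy -0.0007 dz 0.0412 | tilt 0.0010
[]
[0.4897 0.0008 0.039 ]
[ 0.6019 -0.0205  0.039 ]
[0.535  0.0296 0.039 ]
```

View pics/s1.png

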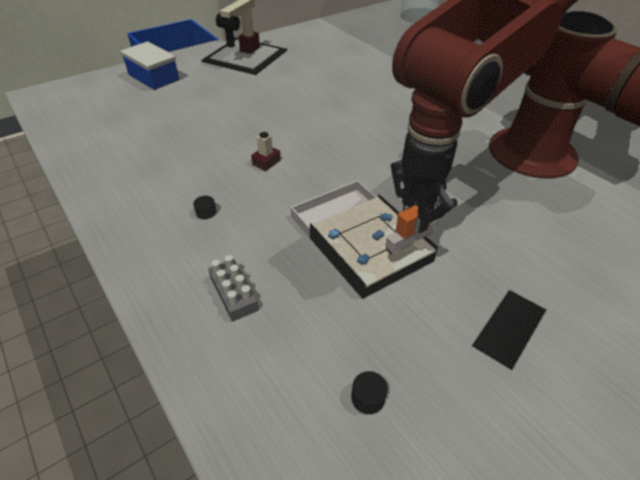

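The scraper is held level above the +y end of the low-x lane, and the chips haven't moved. The scene view is now clear of the mat, so I can use it to check the mat later. Next I lower the scraper.

Scaled: 0.02 m is 0.32, 0.015 m is 0.24.

```bash
python3 shift.py '[[[0,0,0,0.32,0,0,0],[0,0,0,0.24,0,0,0],[0,0,0,0.064,0,0,0],[0,0,0,0,0,0,0]]]';python3 shift.py '[[[0,0,0,0.032,0,0,0],[0,0,0,0,0,0,0]]]'
python3 - <<'E'
from h import *
np.set_printoptions(precision=4,suppress=True)
go((.5265-.0085,.100-.188),.0875,87.4)
S=cv2.imread("pics/s1.png")[:,:,::-1].copy();c=blobs(masks(S)["dark"],(460,280,560,380))[0];q=cv2.approxPolyDP(c,6,True)[:,0];Q=plane("scene",q,.004);print(Q,Q.mean(0))
E
```

```text
time: 5.8
tool_pos: [0.5265, 0.1003, 0.0902]
tool_rot: [-0.001, 0.023, 1.0, -0.0]
contact_force: [0.4, 0.8, -2.8]
gripper_width: 0.271
grasp_force: 60.2
time: 6.05
tool_pos: [0.5273, 0.1003, 0.0894]
tool_rot: [0.0, 0.023, 1.0, 0.0]
contact_force: [0.6, -0.3, -3.4]
gripper_width: 0.273
grasp_force: 60.2
t 6.05 yaw_y 87.4 rz -0.000 | dx 0.0007 dy -0.1885 dz 0.0019 | tilt 0.0007
[[0.4122 0.2524 0.004 ]
 [0.5517 0.2902 0.004 ]
 [0.5348 0.3532 0.004 ]
 [0.3963 0.3152 0.004 ]] [0.4737 0.3028 0.004 ]
```

Scaled: -0.015 m is -0.24, -0.01 m is -0.16.

```bash
python3 shift.py '[[[0,0,0,0.0192,0,0,0],[0,0,-0.16,0,0,0,0],[0,0,-0.24,0,0,0,0],[0,0,-0.24,0,0,0,0],[0,0,-0.24,0,0,0,0]]]';python3 shift.py '[[[0,0,-0.24,0,0,0,0],[0,0,-0.24,0,0,0,0],[0,0,-0.24,0,0,0,0],[0,0,-0.24,0,0,0,0],[0,0,-0.24,0,0,0,0]]]';python3 shift.py '[[[0,0,-0.24,0,0,0,0],[0,0,-0.24,0,0,0,0],[0,0,-0.24,0,0,0,0],[0,0,-0.208,0,0,0,0],[0,0,0,0,0,0,0]]]'
python3 - <<'E'
from h import *
np.set_printoptions(precision=4,suppress=True)
go((.5265-.0085,.100-.188),.0875,87.4)
for n in("top","scene"):
    I=camrig.grab_frame(n)
    for c in blobs(masks(I)["blue"],(262,235,395,330) if n=="top" else (285,180,445,300),6):print(n,cen(c),cv2.contourArea(c),plane(n,cen(c),.039)[0],plane(n,cen(c),.012)[0])
E
```

```text
time: 6.68
tool_pos: [0.5244, 0.044, 0.0878]
tool_rot: [0.0, 0.023, 1.0, -0.0]
contact_force: [0.0, -0.0, -2.2]
gripper_width: 0.279
grasp_force: 60.2
time: 7.3
tool_pos: [0.521, -0.0305, 0.0878]
tool_rot: [0.0, 0.023, 1.0, -0.0]
contact_force: [0.1, -0.1, -3.0]
gripper_width: 0.277
grasp_force: 60.2
time: 7.92
tool_pos: [0.5184, -0.0884, 0.0879]
tool_rot: [0.0, 0.024, 1.0, 0.0]
contact_force: [-0.7, -0.1, -3.7]
gripper_width: 0.276
grasp_force: 60.3
t 7.92 yaw_y 87.3 rz -0.002 | dx 0.0004 dy 0.0004 dz 0.0004 | tilt 0.0001
top [327.5167 257.1167] 30.0 [ 0.6019 -0.0205  0.039 ] [ 0.6056 -0.0211  0.012 ]
top [293.8227 258.7305] 23.5 [0.5981 0.0616 0.039 ] [0.6018 0.0629 0.012 ]
top [355.8039 313.902 ] 8.5 [ 0.4645 -0.0875  0.039 ] [ 0.4651 -0.0897  0.012 ]
scene [362.8469 258.6122] 49.0 [0.6001 0.0621 0.039 ] [0.5829 0.0441 0.012 ]
scene [333.6466 233.3414] 41.5 [ 0.6043 -0.0204  0.039 ] [ 0.5873 -0.042   0.012 ]
```

Lane A is clear. Only the two high-x chips remain on the plate.

Scaled: 0.05 m is 0.8, -0.022 m is -0.352.

```bash
python3 shift.py '[[[0,0,0,-0.64,0,0,0],[0,-0.352,0.72,0,0,0,0],[0,-0.352,0.72,0,0,0,0],[0,0,0.8,0,0,0,0],[0,0,0.768,0,0,0,0]]]';python3 shift.py '[[[0,0,0,0.4,0,0,0],[0,0,0,0.24,0,0,0],[0,0,0,0,0,0,0]]]'
python3 -c "
from h import *
go((.5704,.099),.0877,87.4)"
```

```text
time: 8.65
tool_pos: [0.5709, 0.1006, 0.1278]
tool_rot: [-0.0, 0.022, 1.0, 0.0]
contact_force: [0.5, -0.3, -2.2]
gripper_width: 0.272
grasp_force: 60.2
time: 9.02
tool_pos: [0.5707, 0.0984, 0.0874]
tool_rot: [-0.0, 0.023, 1.0, 0.0]
contact_force: [0.7, -0.4, -3.1]
gripper_width: 0.278
grasp_force: 60.2
t 9.03 yaw_y 87.4 rz -0.000 | dx 0.0004 dy 0.0006 dz -0.0003 | tilt 0.0008
```

Scaled: -0.015 m is -0.24, -0.01 m is -0.16.

```bash
python3 shift.py '[[[0,0,-0.16,0,0,0,0],[0,0,-0.24,0,0,0,0],[0,0,-0.24,0,0,0,0],[0,0,-0.24,0,0,0,0],[0,0,-0.24,0,0,0,0]]]';python3 shift.py '[[[0,0,-0.24,0,0,0,0],[0,0,-0.24,0,0,0,0],[0,0,-0.24,0,0,0,0],[0,0,-0.24,0,0,0,0],[0,0,-0.24,0,0,0,0]]]';python3 shift.py '[[[0,0,-0.24,0,0,0,0],[0,0,-0.24,0,0,0,0],[0,0,-0.208,0,0,0,0],[0,0,0,0,0,0,0],[0,0,0,-0.8,0,0,0]]]';python3 shift.py '[[[0,-0.32,0.8,-0.48,0,0,0],[0,0,0.96,0,0,0,0],[0,0,0.96,0,0,0,0],[0,0,0.96,0,0,0,0]]]'
python3 - <<'E'
from h import *
np.set_printoptions(precision=4,suppress=True)
for n in("top","scene"):
    I=camrig.grab_frame(n);cv2.imwrite(f"pics/{n}2.png",I[:,:,::-1])
    for c in blobs(masks(I)["blue"],(262,235,395,330) if n=="top" else (285,180,445,300),4):print(n,cen(c),cv2.contourArea(c),plane(n,cen(c),.012)[0])
go((.471,.303),.15,105)
a=cv2.resize(cv2.imread("pics/top2.png")[225:345,240:400],None,fx=3,fy=3);b=cv2.resize(cv2.imread("pics/scene2.png")[170:310,280:460],None,fx=1.8,fy=1.8)
h=min(len(a),len(b));cv2.imwrite("pics/c2.png",np.hstack([a[:h],b[:h]]))
E
```

```text
time: 9.65
tool_pos: [0.5676, 0.027, 0.0878]
tool_rot: [0.0, 0.023, 1.0, -0.0]
contact_force: [-1.0, 0.8, -3.2]
gripper_width: 0.278
grasp_force: 60.1
time: 10.28
tool_pos: [0.5643, -0.0475, 0.0878]
tool_rot: [0.0, 0.023, 1.0, 0.0]
contact_force: [0.4, 0.0, -2.4]
gripper_width: 0.272
grasp_force: 60.2
time: 10.9
tool_pos: [0.5586, -0.0884, 0.133]
tool_rot: [-0.005, 0.023, 1.0, 0.002]
contact_force: [0.3, -0.1, -2.7]
gripper_width: 0.273
grasp_force: 59.9
time: 11.4
tool_pos: [0.5926, 0.1417, 0.168]
tool_rot: [0.0, 0.023, 1.0, 0.0]
contact_force: [1.0, 0.5, -2.6]
gripper_width: 0.27
grasp_force: 60.3
top [353.4481 263.0185] 45.0 [ 0.5907 -0.0857  0.012 ]
top [355.4795 312.2865] 28.5 [ 0.469  -0.0889  0.012 ]
top [353.     287.3827] 27.0 [ 0.53   -0.0837  0.012 ]
top [348.  293.5] 11.0 [ 0.515  -0.0712  0.012 ]
scene [363.7381 198.9762] 14.0 [ 0.4715 -0.0892  0.012 ]
t 11.50 yaw_y 87.8 rz -0.301 | dx 0.0761 dy 0.1838 dz 0.0178 | tilt 0.0027
```

View pics/c2.png

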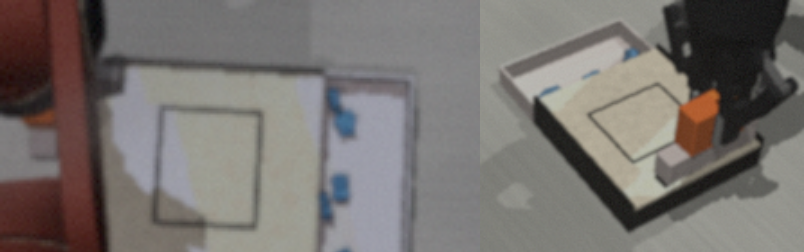

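All five chips are in the tray: two at crop (335,97) and (345,122), two at (340,187) and (325,207), the latter leaning on the wall, and one at (345,250). The plate is clear. Now the scraper goes back to its mat.

Scaled: 0.05 m is 0.8, 0.02 m is 0.32, -0.151 rad / 3.1416 = -0.0481.

```bash
python3 shift.py '[[[0,0,0,0,0,0,-0.0477],[0,0,0,0,0,0,-0.0481],[0,0.32,0.8,0,0,0,0],[0,0.32,0.8,0,0,0,0],[0,0.32,0.8,0,0,0,0]]]';python3 shift.py '[[[0,0.256,0.544,0,0,0,0],[0,0,0,0.48,0,0,0],[0,0,0,0.48,0,0,0],[0,0,0,0.48,0,0,0],[0,0,0,0,0,0,0]]]'
python3 -c "
from h import *
go((.471,.303),.0562,105)"
```

```text
time: 12.12
tool_pos: [0.4958, 0.2702, 0.1677]
tool_rot: [-0.0, -0.127, 0.992, 0.0]
contact_force: [-0.1, 1.0, -2.7]
gripper_width: 0.272
grasp_force: 61.1
time: 12.75
tool_pos: [0.4705, 0.297, 0.0748]
tool_rot: [-0.003, -0.127, 0.992, -0.001]
contact_force: [-0.5, -0.6, -2.5]
gripper_width: 0.269
grasp_force: 61.0
t 12.75 yaw_y 104.6 rz -0.006 | dx -0.0021 dy 0.0057 dz 0.0186 | tilt 0.0069
```

Scaled: 0.01 m is 0.16, 0.006 m is 0.096.

```bash
python3 shift.py '[[[0,-0.032,0.08,0.16,0,0,0],[0,0,0,0.096,0,0,0],[0,0,0,0,0,0,0]]]';python3 shift.py '[[[0,0,0,0.032,0,0,0],[0,0,0,0,0,0,0]]]'
python3 -c "
from h import *
go((.471,.303),.0562,105)"
```

```text
time: 13.12
tool_pos: [0.4736, 0.3036, 0.0619]
tool_rot: [0.0, -0.127, 0.992, -0.0]
contact_force: [0.1, 0.1, -3.2]
gripper_width: 0.273
grasp_force: 61.2
time: 13.38
tool_pos: [0.4736, 0.3035, 0.06]
tool_rot: [0.0, -0.127, 0.992, 0.0]
contact_force: [-1.1, 0.2, -2.9]
gripper_width: 0.273
grasp_force: 61.2
t 13.38 yaw_y 104.6 rz -0.007 | dx 0.0027 dy 0.0002 dz 0.0038 | tilt 0.0003
```

Scaled: 0.003 m is 0.048, 0.002 m is 0.032.

```bash
python3 shift.py '[[[0,0.032,0,0.048,0,0,0],[0,0,0,0.024,0,0,0],[0,0,0,0,0,0,0]]]';python3 shift.py '[[[0.6,0,0,0,0,0,0],[0.8,0,0,0,0,0,0],[1,0,0,0,0,0,0],[1,0,0,0,0,0,0],[1,0,0,0,0,0,0]]]';python3 shift.py '[[[1,0,0,-0.48,0,0,0],[1,0,0,-0.96,0,0,0],[1,0,0,-0.96,0,0,0],[1,0,0,-0.8,0,0,0],[1,0,0,0,0,0,0]]]'
python3 - <<'E'
from h import *
np.set_printoptions(precision=4,suppress=True)
p=camrig.camera_params("wrist");im=camrig.grab_frame("wrist");o=max(blobs(masks(im)["orange"],(150,50,500,400)),key=cv2.contourArea)
P=plane("wrist",cv2.boxPoints(cv2.minAreaRect(o)),.075,p);print(P,P.mean(0))
c=np.float32([cen(c) for c in blobs(masks(cv2.imread("pics/top0.png")[:,:,::-1].copy())["red"],(435,255,475,295))])
go((.562,-.33),.26,110)
E
```

```text
time: 13.75
tool_pos: [0.4715, 0.303, 0.0558]
tool_rot: [-0.0, -0.127, 0.992, -0.0]
contact_force: [-2.7, -1.2, 3.3]
gripper_width: 0.274
grasp_force: 61.8
time: 14.38
tool_pos: [0.4716, 0.303, 0.0553]
tool_rot: [0.0, -0.127, 0.992, 0.0]
contact_force: [0.5, 1.3, 0.4]
gripper_width: 0.997
grasp_force: 0.0
time: 15.0
tool_pos: [0.474, 0.3042, 0.2619]
tool_rot: [0.005, -0.127, 0.992, 0.002]
contact_force: [-0.2, -0.7, 0.4]
gripper_width: 0.998
grasp_force: 0.0
[[0.4434 0.2838 0.075 ]
 [0.4375 0.3065 0.075 ]
 [0.4976 0.3228 0.075 ]
 [0.5038 0.2988 0.075 ]] [0.4706 0.303  0.075 ]
t 15.05 yaw_y 104.6 rz -0.094 | dx 0.1328 dy -0.6259 dz -0.0017 | tilt 0.0055
```

The scraper stands upright at (0.471, 0.303), aligned with the mat. On to the stand.

Scaled: -0.058 m is -0.928, 0.007 m is 0.112.

```bash
R='';python3 shift.py '[[[1,0.112,-0.928,0,0,0,0],[1,0.112,-0.928,0,0,0,0],[1,0.112,-0.928,0,0,0,0],[1,0.112,-0.928,0,0,0,0],[1,0.112,-0.928,0,0,0,0]]]'|head -2;python3 shift.py '[[[1,0.112,-0.928,0,0,0,0],[1,0.112,-0.928,0,0,0,0],[1,0.112,-0.928,0,0,0,0],[1,0.112,-0.928,0,0,0,0],[1,0.112,-0.928,0,0,0,0]]]'|head -2;python3 shift.py '[[[1,0.112,-0.896,0,0,0,0],[1,0,0,0,0,0,0],[1,0,0,0,0,0,0]]]'
python3 - <<'E'
from h import *
np.set_printoptions(precision=4,suppress=True)
p=camrig.camera_params("wrist");print(p);im=camrig.grab_frame("wrist");cv2.imwrite("pics/w3.png",im[:,:,::-1])
m=masks(im)
for k in("red","cream"):
  for c in blobs(m[k],(120,50,520,400),60):
    z=.03 if k=="red" else .074;P=plane("wrist",cv2.boxPoints(cv2.minAreaRect(c)),z,p);print(k,cv2.contourArea(c),cen(c),P.mean(0),P)
E
```

```text
time: 15.68
tool_pos: [0.5099, 0.0119, 0.2529]
time: 16.3
tool_pos: [0.5494, -0.2773, 0.2526]
time: 16.68
tool_pos: [0.5569, -0.3311, 0.253]
tool_rot: [-0.001, -0.127, 0.992, 0.002]
contact_force: [-0.4, 0.2, -0.7]
gripper_width: 1.003
grasp_force: 0.0
{'intrinsics': array([[371.6483,   0.    , 318.9566],
       [  0.    , 371.6483, 240.0686],
       [  0.    ,   0.    ,   1.    ]]), 'xyz': array([ 0.4801, -0.3517,  0.3775]), 'orientation': array([0.0937, 0.6046, 0.7811, 0.1246])}
red 333.0 [325.7623 207.4049] [ 0.5589 -0.3219  0.03  ] [[ 0.5369 -0.3377  0.03  ]
 [ 0.5324 -0.3274  0.03  ]
 [ 0.5807 -0.306   0.03  ]
 [ 0.5854 -0.3166  0.03  ]]
red 132.5 [290.1371 208.2403] [ 0.5701 -0.3542  0.03  ] [[ 0.5466 -0.3652  0.03  ]
 [ 0.5447 -0.3599  0.03  ]
 [ 0.5935 -0.3432  0.03  ]
 [ 0.5956 -0.3486  0.03  ]]
cream 148.5 [304.7194 215.9473] [ 0.5588 -0.3395  0.074 ] [[ 0.5734 -0.349   0.074 ]
 [ 0.5505 -0.3545  0.074 ]
 [ 0.5443 -0.3302  0.074 ]
 [ 0.567  -0.3242  0.074 ]]
```

View pics/w3.png

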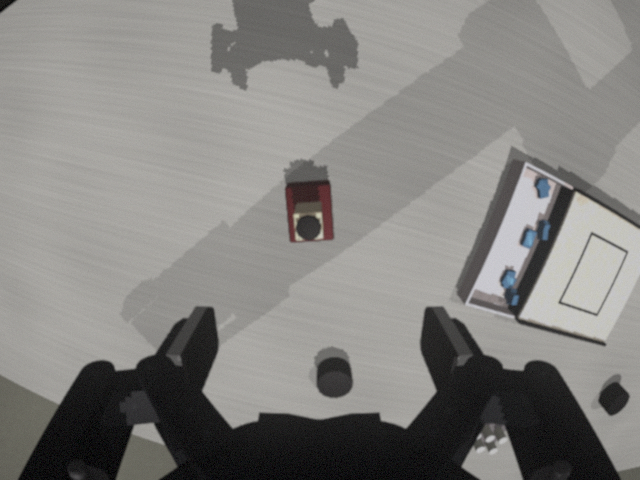

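The wrist view shows the stand's foot at (286–333, 181–242) with its cap at (308,228). The five chips in the tray are visible at (513–545, 185–297). I'll turn to match the stand, move closer and triangulate the cap.

Scaled: 0.035 m is 0.56, -0.11 rad / 3.1416 = -0.035.

```bash
python3 shift.py '[[[1,0,0,0.56,0,0,-0.035],[1,0,0,0.56,0,0,0],[1,0,0,0,0,0,0],[1,0,0,0,0,0,0]]]'|head -2
python3 - <<'E'
from h import *
np.set_printoptions(precision=4,suppress=True)
p=camrig.camera_params("wrist");im=camrig.grab_frame("wrist");cv2.imwrite("pics/w4.png",im[:,:,::-1])
p1=dict(p,xyz=np.array([0.4801,-0.3517,0.3775]),orientation=np.array([0.0937,0.6046,0.7811,0.1246]))
a=cv2.imread("pics/w3.png")[:,:,::-1].copy()
def foot(im,p):
    m=masks(im);m["red"]=m["red"]|m["cream"]
    k=cv2.morphologyEx(m["red"].astype(np.uint8),cv2.MORPH_CLOSE,np.ones((9,9)))
    c=blobs(k,(200,120,400,330),200)[0];b=cv2.boxPoints(cv2.minAreaRect(cv2.convexHull(c)))
    x,y,w,h=cv2.boundingRect(c)
    d=[q for q in blobs(masks(im)["dark"],(x+5,y+int(.4*h),x+w-5,y+h+6),60)]
    return b,d
b1,d1=foot(a,p1);b2,d2=foot(im,p)
for b,d,q in((b1,d1,p1),(b2,d2,p)):
    print(b.round(1).tolist(),[(cen(c).round(1).tolist(),cv2.contourArea(c),cv2.minEnclosingCircle(c)) for c in d])
    P=plane("wrist",b,.03,q);print(P.round(4).tolist());print(plane("wrist",cen(d[0]),.08,q))
print("cap",cross("wrist",cen(d1[0]),"wrist",cen(d2[0]),p1,p))
c=blobs(masks(cv2.imread("pics/top0.png")[:,:,::-1].copy())["dark"],(452,262,472,282),8);print([(cen(x),cv2.contourArea(x)) for x in c]); 
if c: print(cross("wrist",cen(d2[0]),"top",cen(c[0]),p))
E
```

```text
time: 17.23
tool_pos: [0.5583, -0.3312, 0.1868]
[[286.29998779296875, 186.89999389648438], [328.79998779296875, 184.60000610351562], [331.8999938964844, 239.5], [289.3999938964844, 241.89999389648438]] []
[[0.5451, -0.3652, 0.03], [0.5329, -0.3268, 0.03], [0.5849, -0.3099, 0.03], [0.5977, -0.3498, 0.03]]Traceback (most recent call last):
  File "<stdin>", line 16, in <module>
IndexError: list index out of range
```

View pics/w4.png

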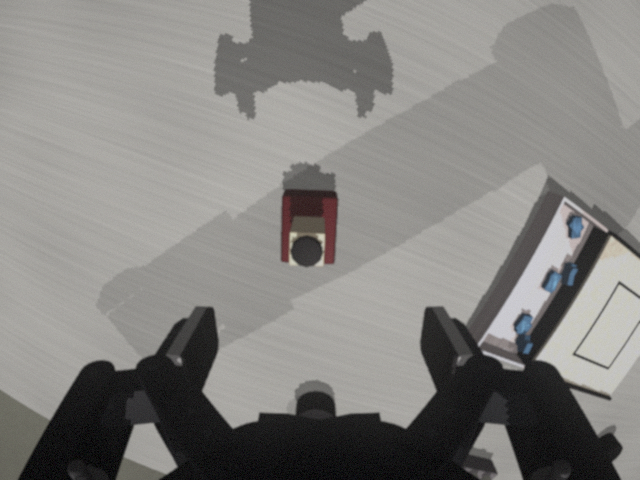

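The stand now lies square in the view, with its cap at (306,250), foot edges at columns 281–337, and the gripper yaw matched.

```bash
python3 - <<'E'
from h import *
np.set_printoptions(precision=4,suppress=True)
p=camrig.camera_params("wrist")
p1=dict(p,xyz=np.array([0.4801,-0.3517,0.3775]),orientation=np.array([0.0937,0.6046,0.7811,0.1246]))
def cap(f,box):
    im=cv2.imread(f); g=im.max(axis=2)<85; c=blobs(g,box,60); print([(cen(x).round(1),cv2.contourArea(x)) for x in c]); return cen(c[0])
a=cap("pics/w3.png",(294,214,323,243));b=cap("pics/w4.png",(289,232,323,270))
print(cross("wrist",a,"wrist",b,p1,p),plane("wrist",a,.08,p1),plane("wrist",b,.08,p))
im=cv2.imread("pics/w4.png")[:,:,::-1].copy();k=masks(im)["red"]|masks(im)["cream"];k=cv2.morphologyEx(k.astype(np.uint8),cv2.MORPH_CLOSE,np.ones((9,9)))
q=cv2.boxPoints(cv2.minAreaRect(cv2.convexHull(blobs(k,(270,185,350,275),200)[0])));P=plane("wrist",q,.03,p);print(P)
x,_=cross("wrist",a,"wrist",b,p1,p);go(x[:2],.057,110.5)
E
```

```text
[(array([308., 227.]), 426.5)]
[(array([306.2, 250.3]), 678.0)]
(array([ 0.5645, -0.3383,  0.0797]), np.float64(0.0008781678850917339)) [[ 0.5642 -0.338   0.08  ]] [[ 0.5647 -0.3387  0.08  ]]
[[ 0.5475 -0.3662  0.03  ]
 [ 0.5329 -0.3278  0.03  ]
 [ 0.5838 -0.3076  0.03  ]
 [ 0.5993 -0.348   0.03  ]]
t 17.27 yaw_y 111.0 rz 0.008 | dx -0.0033 dy -0.0082 dz 0.1307 | tilt 0.0033
```

Cap height is 79.7 mm and the foot yaw is about 21°, both as expected. I'll descend and grip.

Careful with the scale: shifts go in shares of 62.5 mm and turns go in shares of pi rad. That gives: 0.04 m is 0.64, 0.03 m is 0.48.

```bash
python3 shift.py '[[[1,-0.048,-0.128,0.32,0,0,0],[1,0,0,0.64,0,0,0],[1,0,0,0.64,0,0,0],[1,0,0,0.48,0,0,0],[1,0,0,0,0,0,0]]]'|head -2; python3 shift.py '[[[0,0,0,0,0,0,0],[0,0,0,0,0,0,0],[0,0,0,0,0,0,0],[0,0,0,0,0,0,0],[0,0,0,0,0,0,0]]]';python3 shift.py '[[[0,0,0,0,0,0,0],[0,0,0,0,0,0,0],[0,0,0,-0.48,0,0,0],[0,0,0,-0.64,0,0,0],[0,0,0,-0.64,0,0,0]]]'
python3 -c "
from h import *
go((.545,.0235),.15,87.4)"
```

```text
time: 17.9
tool_pos: [0.5614, -0.337, 0.0514]
time: 18.52
tool_pos: [0.5639, -0.3387, 0.0568]
tool_rot: [0.001, -0.182, 0.983, -0.001]
contact_force: [-1.5, 1.3, 5.6]
gripper_width: 0.272
grasp_force: 59.4
time: 19.15
tool_pos: [0.5623, -0.3374, 0.1644]
tool_rot: [-0.001, -0.182, 0.983, 0.001]
contact_force: [0.0, -1.1, -2.8]
gripper_width: 0.272
grasp_force: 58.9
t 19.15 yaw_y 110.9 rz 0.411 | dx 0.0337 dy 0.3598 dz 0.0144 | tilt 0.0033
```

Scaled: 0.06 m is 0.96, 0.006 m is 0.096, 0.137 rad / 3.1416 = 0.0436.

```bash
python3 shift.py '[[[0,0,0,0,0,0,0.0436],[0,0,0,0,0,0,0.0436],[0,0,0,0,0,0,0.0436],[0,0.096,0.96,0,0,0,0],[0,0.096,0.96,0,0,0,0]]]'|head -2; python3 shift.py '[[[0,0.096,0.96,0,0,0,0],[0,0.096,0.96,0,0,0,0],[0,0.096,0.96,0,0,0,0],[0,0.064,0.96,0,0,0,0],[0,0,0,0.48,0,0,0]]]'|head -2;python3 shift.py '[[[0,0,0,0.32,0,0,0],[0,0,0,0,0,0,0],[0,0,0,0,0,0,0]]]'
python3 -c "
from h import *
go((.545,.0235),.0918,87.4)"
```

```text
time: 19.77
tool_pos: [0.5557, -0.2164, 0.1636]
time: 20.4
tool_pos: [0.5467, 0.0268, 0.1367]
time: 20.78
tool_pos: [0.5462, 0.0221, 0.1156]
tool_rot: [0.0, 0.024, 1.0, -0.0]
contact_force: [-0.4, -0.5, -2.0]
gripper_width: 0.274
grasp_force: 60.1
t 20.77 yaw_y 87.3 rz -0.002 | dx 0.0012 dy 0.0013 dz 0.0238 | tilt 0.0004
```

Scaled: 0.01 m is 0.16, 0.002 m is 0.032.

```bash
python3 shift.py '[[[0,0.016,0.016,0.16,0,0,0],[0,0,0,0.16,0,0,0],[0,0,0,0.032,0,0,0],[0,0,0,0,0,0,0]]]'; python3 shift.py '[[[0,0,0,0.032,0,0,0],[0,0,0,0,0,0,0]]]'
```

```text
time: 21.28
tool_pos: [0.5447, 0.024, 0.093]
tool_rot: [-0.0, 0.023, 1.0, 0.0]
contact_force: [0.6, 0.3, -2.6]
gripper_width: 0.275
grasp_force: 60.3
time: 21.52
tool_pos: [0.5453, 0.024, 0.0918]
tool_rot: [0.001, 0.023, 1.0, -0.0]
contact_force: [-0.1, 0.0, -1.5]
gripper_width: 0.275
grasp_force: 60.3
```

Contact is just starting. One more small step down, then release and rise straight up.

Scaled: 0.0008 m is 0.0128.

```bash
python3 shift.py '[[[0,0,0,0.0128,0,0,0],[0,0,0,0,0,0,0],[0.5,0,0,0,0,0,0],[0.8,0,0,0,0,0,0],[1,0,0,0,0,0,0]]]'; python3 shift.py '[[[1,0,0,0,0,0,0],[1,0,0,0,0,0,0],[1,0,0,-0.48,0,0,0],[1,0,0,-0.8,0,0,0],[1,0,0,-0.96,0,0,0]]]'|head -2;python3 shift.py '[[[1,0,-0.8,-0.64,0,0,0],[1,0,-0.8,0,0,0,0],[1,0,-0.8,0,0,0,0],[1,0,0,0,0,0,0],[1,0,0,0,0,0,0]]]'
python3 - <<'E'
from h import *
np.set_printoptions(precision=4,suppress=True)
T=camrig.grab_frame("top");S=camrig.grab_frame("scene")
a=cv2.resize(T[180:360,160:400],None,fx=1.7,fy=1.7);b=cv2.resize(S[160:380,280:560],None,fx=1.4,fy=1.4)[:306]
cv2.imwrite("pics/f.png",np.hstack([a,b])[:,:,::-1])
c=blobs(masks(S)["red"],(285,160,445,300))
print([(plane("scene",cen(x),.05)[0],cv2.contourArea(x)) for x in c])
E
```

```text
time: 22.15
tool_pos: [0.5449, 0.024, 0.0904]
tool_rot: [0.0, 0.023, 1.0, -0.0]
contact_force: [0.4, 0.8, -0.3]
gripper_width: 0.895
grasp_force: 0.0
time: 22.78
tool_pos: [0.5439, 0.0241, 0.2306]
time: 23.4
tool_pos: [0.538, -0.1243, 0.2693]
tool_rot: [-0.0, 0.023, 1.0, 0.0]
contact_force: [0.8, 0.6, 0.6]
gripper_width: 1.002
grasp_force: 0.0
[(array([0.549 , 0.0228, 0.05  ]), 170.5)]
```

View pics/f.png

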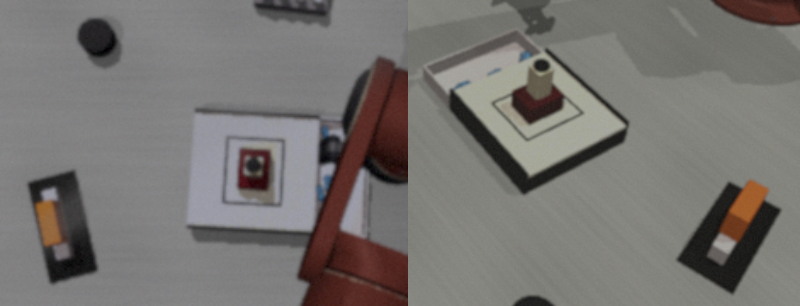

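The stand is upright and square inside the rectangle, at left crop (254,170), with its long side along the rectangle's long side. The scraper stands lengthwise on the mat at (50,225), and the chips are in the tray.

```bash
python3 -c "
from plant import manip, camrig
print(manip.job_done())"
```

```text
the job is handed in; nothing more can be done
None
```

The job is handed in after about 24 s of robot time: all five chips are in the tray, the scraper is back on its mat, and the stand is upright inside the rectangle; the robot never went near the caps or rack, and no verdict was shown.

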